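# Hang the lipped small-parts basket in the notch of the instrument tray's rim

### The job

Pick up the small-parts basket that has a bent lip and hook the lip over the near wall of the instrument tray (the wall on the robot's side), so the basket hangs inside the tray. Feel gently along the rim for the notch until the tongue under the lip drops into it and the lip sits fully home on the rim. Leave it hanging there, do not force it against the tray, and leave everything else where it is.

Things in the scene. Friction and masses are not known exactly. Their poses are not given: they have to be found in the camera images.
- tray: Open perforated-steel instrument tray with blue corner posts, fixed, 240 (x) x 360 (y) x 80 mm high, floor 3 mm thick. Origin: centre of its underside; +x points away from the near wall (robot side), y along it, z up. Inside, low racks and a cup stand only at x > 10 mm, below 45 mm height.
- rim_mid (a point): Fixed point of the tray, not the notch: middle (tray x = -110, y = 0, z = 80 mm) of the near wall's top edge, centre of its 4 mm thickness. Axes as tray. The edge is level and free from y = -120 to +120 mm; then 14 mm thick corner posts, 83 mm high. One square notch, 16 mm wide along y and 8 mm deep, cuts through this top edge.
- rim_start (a point): Fixed point of the tray on the same top edge at y = -30 mm: the notch's centre lies between here and y = +30 mm, differently each time; its place is NOT measured: find it by feel (or sight). The wall does not give way in use; touch it slowly (about 10 mm/s) and keep below 40 N, knocks included.
- holder: Basket to hang: steel, 110 to 220 g, open-topped, 45 (x) x 70 (y) x 40 mm high, standing on the table. Origin: centre of its underside; z up. Hung properly its x and y axes lie along the tray's, basket inside the tray; left free, it leans up to 0.1 rad until its back touches the wall. On its -x side a back plate 50 mm wide (outer face x = -22.5 mm) rises to the bridge.
- holder_lip (a point): Lower edge of the lip's inner face, holder x = -31.5, y = 0, z = 46 mm. The lip, 50 mm wide and 3 mm thick, hangs down from the bridge's -x edge; below this point it flares outward to z = 38 mm, outermost x about -39 mm. Between lip and back plate is a 9 mm gap, centred on x = -27 mm, that takes the wall.
- holder_tongue (a point): Centre of the tongue's lower face, holder x = -27, y = 0, z = 56 mm. The tongue, under the bridge's middle, is 12 mm wide (y), 6 mm deep, and fills the gap from lip to back plate. Off the notch it rides on the rim and keeps the bridge 6 mm above; in the notch it lets the bridge rest on the rim.
- holder_grip (a point): Where to grip the holder: in the upright grey grip tab on the bridge, 10 (x) x 24 (y) x 34 mm (z 65 to 99 mm); point at holder x = -27, y = 0, z = 87 mm, so 25 mm above holder_seat. Pinch it across x from above; axes as holder.
- holder_seat (a point): Middle of the bridge's underside, holder x = -27, y = 0, z = 62 mm; axes as holder. Fully home it lies at rim height. The bridge is 50 mm wide (y), x -34.5 to -19.5 mm, 3 mm thick.
- plain_basket: Bystander: a like basket with a grip tab but no lip, bridge or tongue; may stand in either of two places. Origin: centre of underside.
- cup: Bystander: small steel cup, 56 mm across, 35 mm high, standing inside the tray. Origin: centre of underside.
- driver: Bystander: screwdriver 150 mm long lying on the table.
- spray: Bystander: white bottle, 60 mm across, 160 mm high. Origin: centre of underside.
- tape: Bystander: roll of paper tape, 90 mm across, 20 mm high. Origin: centre of underside.
- bowl: Bystander: steel bowl, 110 mm across, 45 mm high. Origin: centre of underside.
- wrench: Bystander: small wrench, 130 mm long, lying on the table.
There are look-alikes about, which are no part of the job. What is shaped like the holder but green is not meant.

How it is judged:
By the outcome, as a careful person would: the job done as asked, in the order asked, and still so for the second after the job is handed in, with the robot touching nothing.
It also fails if it takes over 58 s, if anything falls off the work surface, if the arm or the gripper's body presses on something with over 40 N, if the wrist force passes 120 N, or if a joint passes its speed limit or range.

### The arm

A 6-joint arm with a two-finger parallel gripper is mounted at the origin on the work surface. World frame = base frame: x ahead of the robot, y to its left, z up, the work surface at z = 0. Lengths are in mm, angles in rad, forces in N, time in s.
With the tool pointing down it reaches from about 325 to 775 mm from the base axis. Payload 5.5 kg.
Tool frame: the origin (TCP) lies on the centre line of the jaws, within the pads' length; the fingertips stand 25 mm ahead of it and the grasp point (between the pads) lies 6 mm ahead of it (env.nose_length is the distance from the TCP to the fingertips, in mm); z points along the fingers, y is the line along which they close (so a half turn about z gives the same grasp; the last joint's range is limited). The gripper opens to 85 mm and grips with 20 to 120 N. Pads are 22 mm wide; open, the fingers measure 114 mm over their backs; the gripper's body (76 mm by 85 mm) begins 54 mm behind the grasp point. The pads swing forward as they close: fully open they stand 13 mm farther back than shut.
Start: joints at [1.148, 0.091, 1.231, -0, 1.82, -0.057], TCP at [214.623, 560.316, 256.275] pointing down, gripper open.
Joint ranges: [-2.87, 2.87], [-0.86, 2.18], [0.17, 2.46], [-1.51, 4.65], [0.06, 2.69], [-2.65, 2.65]. Speed limits (rad/s): [2.57, 2.57, 3.01, 3.14, 3.14, 3.14].

### API

Orientations are given as a 3x3 rotation matrix whose columns are the frame's x, y, z axes.
In Python, from bench import env gives the robot as it stands. The module is installed in compiled form; this text tells all that it offers.
- The arm moves only by the shell command python3 -m handwheel 'ROWS'. ROWS is JSON, a list of rows, each a list of 3 entries, a list of its own where there are three numbers: the shift along the tool's x, y, z in cm, then the turn, a rotation vector about the tool's x, y, z in rad, then the opening, from -1 (shut) to 1 (fully open). A call has 1 to 12 rows; each row is the pose to reach, as a shift and turn from the pose commanded when the call began, along the tool's axes at that moment; what a row does not reach only later rows make up. A row lasts 1/10 s, in which the tool goes at most 50 mm and 8.59 degrees, less where a joint would pass 70% of its speed; a pose out of reach is approached as far as the arm can. A call with a gripper value outside its range is refused whole. The fingers move at their own pace and stop on an object; the grip force is fixed at half the most. Time passes only in rows, so rows that repeat a pose let the fingers close. It gives the time, the measured TCP pose, the force, the opening and the grip force at its end, in the units of the state.
- env.get_state(): the state, without advancing time (a new reading comes with each control period).
- env.snapshot(name): name is "side" or "top" or "wrist"; returns a dict with "frame" (480x640x3 uint8, blue, green, red), "fx", "fy", "cx", "cy" (pixels), "R" (3x3) and "t" (3): a world point X has camera coordinates R X + t; the wrist camera has in their place "T_tool_cam" (4x4, takes a point from camera to tool coordinates, whose origin is the TCP and whose axes are the flange's). Camera axes: x right, y down, z forward; pixel columns grow to the right and rows downward; lengths in mm; the calibration is good to about 2 mm. A picture is of the moment at which its call begins: read the wrist's pose just before it. There is no depth.
- env.sign_off(): hands the job in; it is judged then, once.
The state is a dict: "time": time; "joint_pos": joint angles; "qvel": joint speeds; "tau": joint torques, N m; "eef_pos": TCP position; "tool_rot": TCP orientation; "wrist_force": force on the tool from outside, world axes, zero at the start; "ft_torque": the same for the moment, N m; "gripper_width": opening from 0.0 (shut) to 1.0 (fully open); "finger_force": force on a finger pad.
Only numpy, scipy, OpenCV 4.12 (cv2) and the standard library are available. Lean on these libraries where they do the work, as an engineer would, in place of code of your own. Each camera call takes 0.05 s, during which the arm holds its last target. There are 200 camera calls.

## Working session

There is one attempt and no reset: what is moved stays moved. The work goes in short steps, Python scripts to look and compute and a shell command to move; the robot and the scene stay as the last step left them, time stands still between calls to the robot, and variables do not carry over. Pictures are saved under pics/ and viewed, at most 10 in all, crops included, and the job is handed in when it is done.

```bash
mkdir -p pics; cat > h.py <<'E'
import numpy as np, cv2
from bench import env
def snap(n,f):
    s=env.get_state(); d=env.snapshot(n); cv2.imwrite(f'pics/{f}.png',d['frame']); 
    import pickle; pickle.dump((s,d),open(f'pics/{f}.pkl','wb')); return s,d
def load(f):
    import pickle; return pickle.load(open(f'pics/{f}.pkl','rb'))
def cam(s,d):
    K=np.array([[d['fx'],0,d['cx']],[0,d['fy'],d['cy']],[0,0,1]])
    if 'T_tool_cam' in d:
        T=np.array(d['T_tool_cam']);Rt=np.array(s['tool_rot']).reshape(3,3)
        Rc=Rt@T[:3,:3]; c=Rt@T[:3,3]+np.array(s['eef_pos']); return K,Rc,c
    R=np.array(d['R']).reshape(3,3); return K,R.T,-R.T@np.array(d['t']).ravel()
def ray(s,d,uv):
    K,Rc,c=cam(s,d); return c,Rc@np.linalg.solve(K,[uv[0],uv[1],1.])
def onz(s,d,uv,z):
    c,v=ray(s,d,uv); return c+v*(z-c[2])/v[2]
def proj(s,d,X):
    K,Rc,c=cam(s,d); p=K@(Rc.T@(np.array(X,float)-c)); return p[:2]/p[2]
E
python3 - <<'E'
from h import *
np.set_printoptions(precision=3,suppress=True)
for n in ('top','side'):
    s,d=snap(n,n+'0'); K,R,c=cam(s,d); print(n,c,d['fx'])
print(s)
s,d=snap('wrist','wrist0'); print(d['T_tool_cam'])
E
```

```text
top [ 430.371  -58.573 1463.279] 541.4167707040993
side [ -47.792 -827.998  814.463] 469.41915186794483
{'time': 0.05, 'joint_pos': array([ 1.148,  0.092,  1.232,  0.   ,  1.82 , -0.057]), 'qvel': array([ 0.001,  0.   , -0.002, -0.001, -0.002,  0.001]), 'tau': array([  0.002, -46.056, -41.955,  -0.   ,   0.011,  -0.   ]), 'eef_pos': array([214.538, 560.096, 255.17 ]), 'tool_rot': array([[-0.934,  0.358, -0.001],
       [ 0.358,  0.934, -0.002],
       [ 0.   , -0.002, -1.   ]]), 'wrist_force': array([0.002, 0.248, 0.431]), 'ft_torque': array([-0.04 ,  0.004, -0.003]), 'finger_force': 0.0, 'gripper_width': 0.9977779786903785}
[[  -0.001   -0.95    -0.312   79.12 ]
 [   1.      -0.001   -0.       1.122]
 [  -0.      -0.312    0.95  -117.457]
 [   0.       0.       0.       1.   ]]
```

View pics/top0.png

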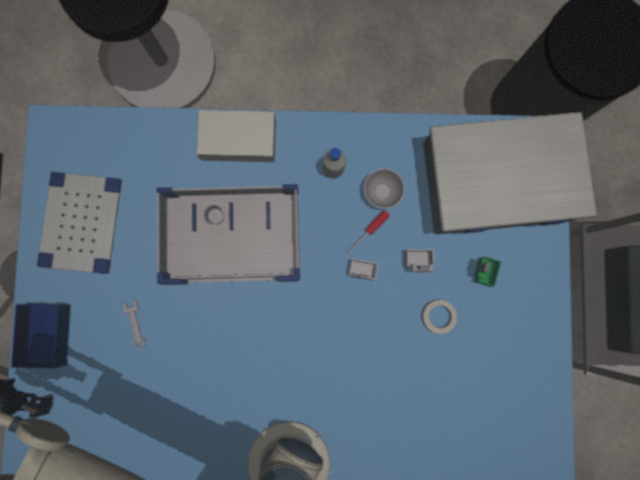

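View pics/side0.png

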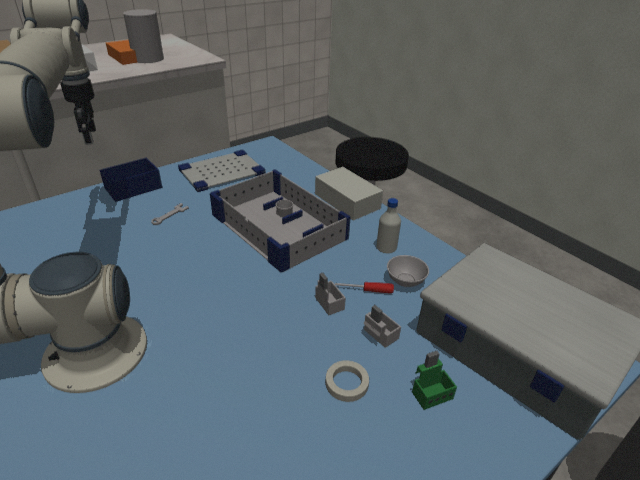

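The top view shows the tray at (229,235), with its near wall along row ~278. Candidates for the holder are:
- grey basket A: top (363,269), side (329,296)
- grey basket B: top (420,260), side (382,327)
- green look-alike: top (486,271), side (434,382), ruled out by its colour

I'll check A and B in one close crop.

```bash
python3 - <<'E'
from h import *
t=load('top0')[1]['frame'][235:295,335:445]; s=load('side0')[1]['frame'][260:350,300:410]
a=cv2.resize(t,None,fx=4.5,fy=4.5,interpolation=2); b=cv2.resize(s,None,fx=4.5,fy=4.5,interpolation=2)
a=cv2.convertScaleAbs(a,alpha=1.3);b=cv2.convertScaleAbs(b,alpha=1.3)
c=np.vstack([a[:,:],b])[:, :]; c=cv2.resize(c,None,fx=.88,fy=.88); print(c.shape); cv2.imwrite('pics/crop1.png',c)
# tray markers
S,d=load('top0')
for uv in [(172,277),(287,275),(290,190),(165,193)]: print(onz(S,d,uv,83).round(0))
for uv in [(363,269),(420,260)]: print(onz(S,d,uv,40).round(0))
E
```

```text
(594, 436, 3)
[476. 305.  83.]
[488.  13.  83.]
[708.  11.  83.]
[692. 334.  83.]
[ 510. -184.   40.]
[ 537. -334.   40.]
```

View pics/crop1.png

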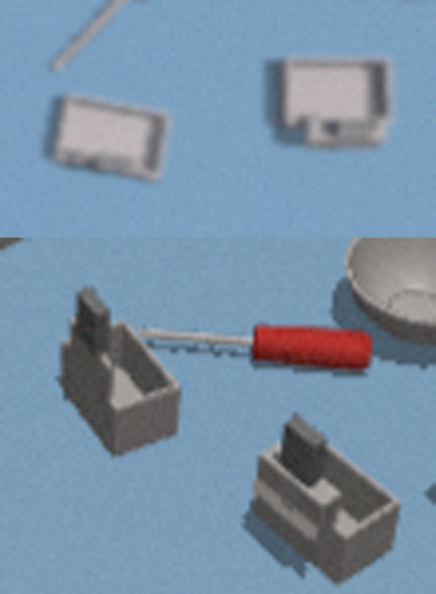

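B, at top (420,260), has the bridge and the bright flared lip on its robot side, so it is the holder. A is plain. Next I look closely at the tray rim, with the tool turned to its final heading.

```bash
python3 -m handwheel '[[[-38,-24,-8],[0,0,1.17],1],[[-38,-24,-8],[0,0,1.17],1],[[-38,-24,-8],[0,0,1.17],1],[[-38,-24,-8],[0,0,1.17],1],[[-38,-24,-8],[0,0,1.17],1],[[-38,-24,-8],[0,0,1.17],1],[[-38,-24,-8],[0,0,1.17],1],[[-38,-24,-8],[0,0,1.17],1],[[-38,-24,-8],[0,0,1.17],1],[[-38,-24,-8],[0,0,1.17],1],[[-38,-24,-8],[0,0,1.17],1],[[-38,-24,-8],[0,0,1.17],1]]'
python3 - <<'E'
from h import *
s,d=snap('wrist','wtray'); print(s['time'],s['eef_pos'],s['qvel'].round(3),s['tool_rot'].round(3),d['fx'])
E
```

```text
time: 1.35
eef_pos: [483.2, 201.0, 335.8]
tool_rot: [[-0.036, 0.999, -0.001], [0.999, 0.036, 0.0], [0.0, -0.001, -1.0]]
wrist_force: [0.2, 1.2, 0.5]
gripper_width: 0.998
finger_force: 0.0
1.35 [483.16213583 200.96029149 335.80409109] [ 0.025 -0.007  0.004 -0.002 -0.001 -0.003] [[-0.036  0.999 -0.001]
 [ 0.999  0.036  0.   ]
 [ 0.    -0.001 -1.   ]] 350.54462748091044
```

View pics/wtray.png

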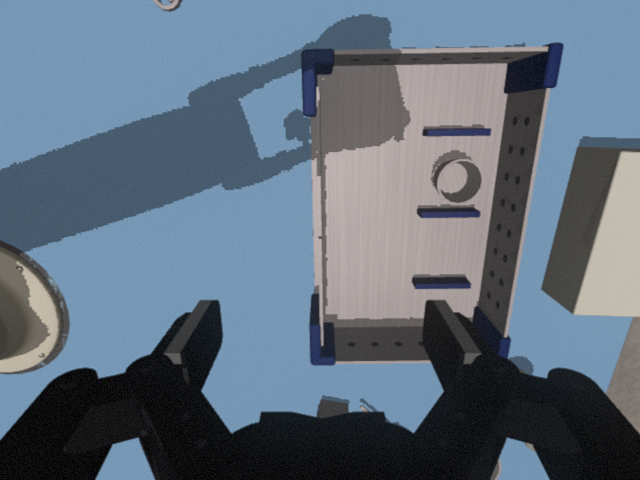

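The wrist view shows the tray's near wall running from the post at (305,52) to the post at (313,362), with a possible notch mark near (321,237). I'll enlarge the wall and compute the geometry.

```bash
python3 - <<'E'
from h import *
s,d=load('wtray'); f=d['frame']
c=f[110:300,300:345]; c=cv2.resize(c,None,fx=3.1,fy=3.1,interpolation=cv2.INTER_NEAREST)
hsv=cv2.cvtColor(f,cv2.COLOR_BGR2HSV); m=((hsv[...,0]>108)&(hsv[...,1]>120)&(hsv[...,2]<150)).astype('u1')*255
c2=cv2.resize(f[40:130,290:350],None,fx=5,fy=5,interpolation=0)[:589]; c3=cv2.resize(f[280:375,295:355],None,fx=5,fy=5,interpolation=0)
H=590
pad=lambda a: cv2.copyMakeBorder(a,0,max(0,H-a.shape[0]),0,6,cv2.BORDER_CONSTANT)[:H]
o=np.hstack([pad(c),pad(c2),pad(c3)]); print(o.shape); cv2.imwrite('pics/crop2.png',cv2.convertScaleAbs(o,alpha=1.2))
for uv in [(303,50),(312,362)]: print(onz(s,d,uv,83).round(1))
for uv in [(560,44),(509,338)]: print(onz(s,d,uv,83).round(1))
E
```

```text
(590, 758, 3)
[461. 343.  83.]
[478.7 -10.4  83. ]
[703.3 356.5  83. ]
[720.1  33.5  83. ]
```

View pics/crop2.png

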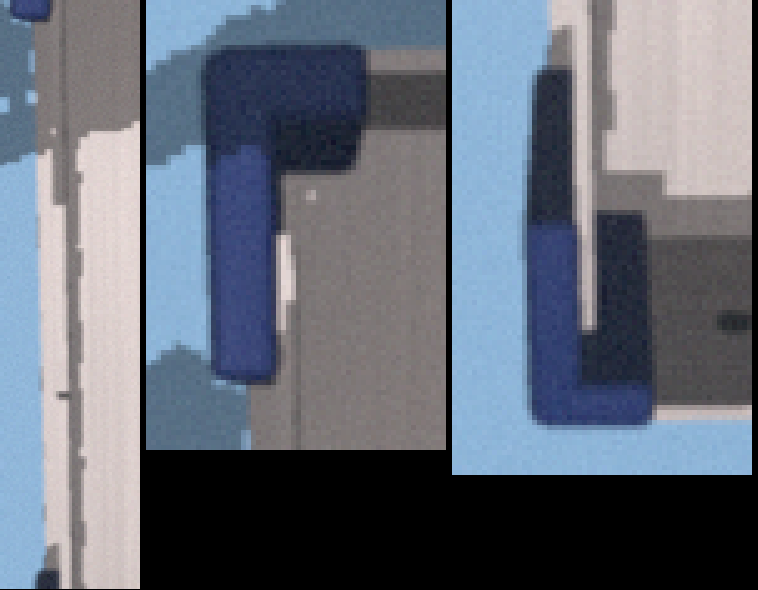

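```bash
python3 - <<'E'
from h import *
s,d=load('wtray'); f=d['frame']
A=np.array([461.,343]);B=np.array([478.7,-10.4]); y=(A-B)/np.linalg.norm(A-B); x=np.array([y[1],-y[0]]); m=(A+B)/2
print('yaw',np.arctan2(-y[0],y[1]),'outer mid',m)
P=lambda tx,ty,z: proj(s,d,[*(m+x*(tx+120)+y*ty),z]).round(1)
for tx,z in [(-120,83),(-112,80),(-108,80),(-112,0),(-108,3),(-120,0)]: print(tx,z,[P(tx,ty,z).tolist() for ty in (120,30,0,-30,-120)])
for r in range(140,285,6): print(r,f[r,308:330].mean(1).astype(int))
E
```

```text
yaw 0.05004307331181613 outer mid [469.85 166.3 ]
-120 83 [[304.8, 113.5], [307.4, 201.6], [308.1, 228.2], [308.9, 253.5], [310.9, 322.7]]
-112 80 [[312.9, 113.4], [314.8, 200.9], [315.4, 227.3], [316.0, 252.4], [317.5, 321.3]]
-108 80 [[316.9, 113.3], [318.5, 200.8], [319.0, 227.2], [319.5, 252.4], [320.8, 321.2]]
-112 0 [[314.6, 114.4], [316.1, 187.3], [316.6, 209.6], [317.0, 231.1], [318.2, 290.7]]
-108 3 [[317.8, 114.3], [319.1, 187.6], [319.5, 210.1], [319.9, 231.7], [321.0, 291.7]]
-120 0 [[308.1, 114.5], [310.0, 187.3], [310.5, 209.7], [311.1, 231.2], [312.7, 290.8]]
140 [122 150 153 137 105 101  96 102 102 105 107  97  87  95 102 105 100 103
  99 103 102 103]
146 [ 91  91  94  95 103 102  99 101 105 104 108 100  91  93 102 106  99 101
 104 105 103 104]
152 [ 91  93  91  95 106 107 101 108 138 151 111  99  81  84 103 102 105 102
 101 104 131 166]
158 [ 91  95  94 103 102 100 133 162 143 106 104 107  95  94 103 109 131 171
 179 180 177 180]
164 [152 152 150 164 176 175 180 179 157 117 105 104  94  92 103 112 140 179
 179 176 178 176]
170 [149 150 147 161 175 177 179 178 155 119
[... 1155 characters left out ...]
4 102  98 103 101
 139 177 171 170]
248 [152 150 150 152 152 164 172 176 175 172 171 176 176 151 103  97  99 104
 140 177 169 167]
254 [151 153 149 149 150 155 163 170 175 173 172 176 175 159 113 102 102 126
 164 175 175 171]
260 [153 151 151 151 154 160 169 177 177 174 173 177 176 155 109  99  97 104
 106 141 171 169]
266 [149 153 151 148 152 160 167 170 172 170 175 173 174 153 108  96 100 103
 136 171 171 169]
272 [154 151 151 151 150 147 152 169 171 169 172 171 174 160 127  93 101 100
 135 169 172 170]
278 [147 151 151 152 151 146 159 169 167 171 169 171 173 162 126  95  96  94
 111 144 169 173]
284 [150 152 149 148 145 148 158 172 172 166 164 170 173 168 141  90  98  98
 101 135 169 172]
```

The rim strip is at cols 317–320. The dark mark at row 236 looks like the notch's shaded -y side wall. A closer look will confirm it.

```bash
python3 -m handwheel '[[[-7,0,14],[0,0,0],1],[[-7,0,14],[0,0,0],1],[[-7,0,14],[0,0,0],1],[[-7,0,14],[0,0,0],1],[[-7,0,14],[0,0,0],1],[[-7,0,14],[0,0,0],1]]'
python3 - <<'E'
from h import *
s,d=snap('wrist','wtray2'); f=d['frame']
print(s['eef_pos'],s['tool_rot'].round(3).tolist())
X=np.array([475,150,80]); print(proj(s,d,X))
c=f[60:300,260:380]; cv2.imwrite('pics/crop3.png',cv2.convertScaleAbs(cv2.resize(c,None,fx=2.5,fy=2.5,interpolation=0),alpha=1.2))
E
```

```text
time: 2.0
eef_pos: [486.9, 131.9, 199.5]
tool_rot: [[-0.037, 0.999, 0.004], [0.999, 0.037, 0.001], [0.001, 0.004, -1.0]]
wrist_force: [0.7, 0.4, 0.2]
gripper_width: 1.0
finger_force: 0.0
[486.8558513  131.90105408 199.46705842] [[-0.037, 0.999, 0.004], [0.999, 0.037, 0.001], [0.001, 0.004, -1.0]]
[303.54890613 212.83196596]
```

View pics/crop3.png

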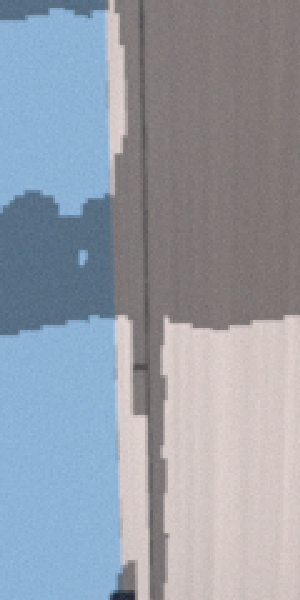

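```bash
python3 - <<'E'
from h import *
s,d=load('wtray2'); f=d['frame']
for r in range(190,216): print(r,f[r,311:322].mean(1).astype(int))
for c,r in [(316.4,208),(316.4,206),(313.2,215),(319.7,215),(316.6,225)]: print(c,r,onz(s,d,(c,r),80).round(1),onz(s,d,(c,r),72).round(1))
s,d=load('wtray'); f=d['frame']
print([ (r,int(f[r,318:321].mean())) for r in range(231,243)])
for c,r in [(319,238),(319,236)]: print(onz(s,d,(c,r),80).round(1),onz(s,d,(c,r),72).round(1))
E
```

```text
190 [175 149 101 102  97 101  91  80  83  97 100]
191 [175 146 105  96  98  99  89  80  83  97 103]
192 [175 148 102 100  99 101  92  79  86  98 101]
193 [176 147 105 102  99 100  95  85  87 101  98]
194 [176 146 103  98 101 100  98  88  90 100 102]
195 [173 149 101  98  95  98  94  87  87  99  98]
196 [173 151 105  99  99 100  96  85  89  99 101]
197 [173 147 104  98  99 102  95  83  89 102  99]
198 [172 150 104  94  98  98  98  89  90  97  96]
199 [171 150 109  99  99 104  93  85  88  98 103]
200 [175 153 111 102  95  99  98  87  88 100 101]
201 [171 149 110  98  97  99  98  85  87  99  96]
202 [171 151 112  97  99 103  95  87  88 101  98]
203 [172 155 114  99  97  94  92  82  83  97 102]
204 [175 152 115  95  98  99  95  85  82  97  97]
205 [176 146  99  82  80  84  81  73  81  96  97]
206 [174 145  88  66  66  65  68  69  83  99  99]
207 [174 144  77  69  72  67  65  66  81  98  99]
208 [176 147  98  90  96  96  91  81  85  98 100]
209 [175 148 110 105 103 107  96  87  84  94  99]
210 [173 150 104 100 101  98  94  88  81  98  97]
211 [172 147 106 102 103 104 100  84  82  98  98]
212 [173 148 103 104 103 105  98  86  84  94  98]
213 [174 155 108 102 106 105  99  84  84  96 103]
214 [173 152 112 100 100 102 101  89  84  97 101]
215 [174 153 116 102 100 104 102  86  78  94  98]
316.4 208 [483.9 153.8  80. ] [483.8 151.8  72. ]
316.4 206 [483.8 155.2  80. ] [483.8 153.3  72. ]
313.2 215 [481.8 148.7  80. ] [481.7 146.5  72. ]
319.7 215 [486.3 148.8  80. ] [486.4 146.7  72. ]
316.6 225 [484.4 141.5  80. ] [484.4 139.1  72. ]
[(231, 173), (232, 174), (233, 175), (234, 174), (235, 174), (236, 121), (237, 94), (238, 125), (239, 169), (240, 176), (241, 177), (242, 177)]
[482.2 154.2  80. ] [482.3 151.5  72. ]
[482.2 156.6  80. ] [482.2 153.9  72. ]
```

The notch's -y wall is at y ≈ 153.8, consistent in both views, so the notch centre is at y ≈ 161.8. The rim there is at x ≈ 483, z 80. Next, the holder.

```bash
python3 -m handwheel '[[[-46.2,1.1,-2],[0,0,0],1],[[-46.2,1.1,-2],[0,0,0],1],[[-46.2,1.1,-2],[0,0,0],1],[[-46.2,1.1,-2],[0,0,0],1],[[-46.2,1.1,-2],[0,0,0],1],[[-46.2,1.1,-2],[0,0,0],1],[[-46.2,1.1,-2],[0,0,0],1],[[-46.2,1.1,-2],[0,0,0],1],[[-46.2,1.1,-2],[0,0,0],1],[[-46.2,1.1,-2],[0,0,0],1],[[-46.2,1.1,-2],[0,0,0],1],[[-46.2,1.1,-2],[0,0,0],1]]'
python3 - <<'E'
from h import *
s,d=snap('wrist','wh'); f=d['frame']
print(s['eef_pos'],s['qvel'].round(3),s['tool_rot'].round(3).tolist())
p=proj(s,d,[512,-334,99]);print(p)
x0,y0=max(0,int(p[0])-100),max(0,int(p[1])-90); print(x0,y0)
cv2.imwrite('pics/crop4.png',cv2.convertScaleAbs(cv2.resize(f[y0:y0+180,x0:x0+220],None,fx=3.3,fy=3.3,interpolation=0),alpha=1.2))
s,d=load('wtray')
a=onz(s,d,(320.3,176),80);b=onz(s,d,(322.0,284),80);print('rim yaw',-(a-b)[0]/(a-b)[1],a,b)
E
```

```text
time: 3.25
eef_pos: [514.2, -329.9, 217.8]
tool_rot: [[-0.036, 0.999, 0.002], [0.999, 0.036, -0.0], [-0.0, 0.002, -1.0]]
wrist_force: [-0.8, 0.7, 0.7]
gripper_width: 1.001
finger_force: 0.0
[ 514.2332245  -329.88839945  217.75372498] [ 0.018 -0.018  0.026  0.001 -0.001 -0.003] [[-0.036, 0.999, 0.002], [0.999, 0.036, -0.0], [-0.0, 0.002, -1.0]]
[316.76841522 243.31890926]
216 153
rim yaw 0.04903073959014776 [481.39133788 223.87555533  80.        ] [487.60084051  97.23046122  80.        ]
```

View pics/crop4.png

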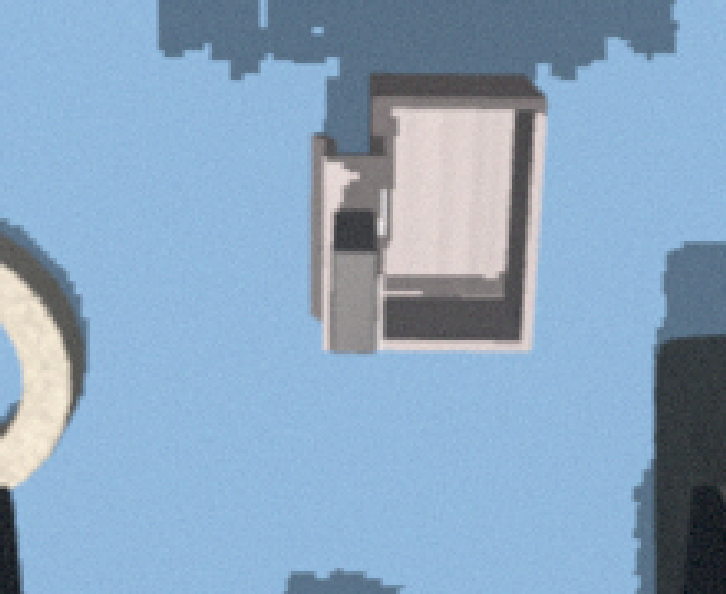

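The close view shows the holder with bridge and lip on its left (-x) side. The grey tab's top face is at crop (330..378, 252..352).

```bash
python3 - <<'E'
from h import *
s,d=load('wh'); f=d['frame']
g=f[225:265,310:336]
print(f[245,310:336].mean(1).astype(int)); print(f[233,310:336].mean(1).astype(int)); print(f[252,310:336].mean(1).astype(int)); print(f[210:264,323].mean(1).astype(int))
q=lambda u,v,z: onz(s,d,(216+u/3.3,153+v/3.3),z).round(1)
print('tab',q(331,252,99),q(376,252,99),q(379,352,99),q(329,352,99))
print('basket right edge z40',q(545,100,40),q(531,348,40))
print('bridge left edge z65',q(324,156,65),q(325,340,65))
E
```

```text
[123 108 111 143 180 156 106 113 118 121 123 120 123 118 124 119 120 123
 116 113 145 155  90  64  70  68]
[118 107 111 137 168 164 130 111 125 123 122 120 125 123 124 123 125 123
 121 105  90 115 155 176 174 178]
[156 152 153 162 177 153 110 115 122 121 122 122 120 120 121 119 118 117
 112 124 158 157  93  68  67  73]
[ 98  99 100 102 100 102  71  51  56  54  58  50  52  50  50  50  50  55
  61  99 118 123 122 123 126 124 120 123 122 125 122 124 121 121 123 118
 120 123 118 121 122 121 120 121 118 121 120 118 120 125 148 152 153 151]
tab [ 511.4 -323.5   99. ] [ 521.  -323.2   99. ] [ 522.6 -346.3   99. ] [ 511.6 -346.6   99. ]
basket right edge z40 [ 564.7 -299.4   40. ] [ 566.9 -367.9   40. ]
bridge left edge z65 [ 508.8 -310.3   65. ] [ 510.4 -357.5   65. ]
```

Tab centre is (516.7, -335.0), the tab measures 10×23 as it should, and yaw is ≈ 0.035, so the heading already matches. I'll descend and grip.

```bash
python3 -m handwheel '[[[-0.5,0.2,3],[0,0,0],1],[[-0.5,0.2,6],[0,0,0],1],[[-0.5,0.2,8.5],[0,0,0],1],[[-0.5,0.2,10.5],[0,0,0],1],[[-0.5,0.2,11.8],[0,0,0],1],[[-0.5,0.2,12.2],[0,0,0],1],[[-0.5,0.2,12.2],[0,0,0],1],[[-0.5,0.2,12.2],[0,0,0],1]]'
```

```text
time: 4.1
eef_pos: [516.1, -336.0, 96.0]
tool_rot: [[-0.035, 0.999, 0.002], [0.999, 0.035, -0.001], [-0.001, 0.002, -1.0]]
wrist_force: [0.0, 0.4, -0.6]
gripper_width: 0.998
finger_force: 0.0
```

```bash
python3 -m handwheel '[[[0,0,0],[0,0,0],-1],[[0,0,0],[0,0,0],-1],[[0,0,0],[0,0,0],-1],[[0,0,0],[0,0,0],-1],[[0,0,0],[0,0,0],-1],[[0,0,0],[0,0,0],-1],[[0,0,0],[0,0,0],-1],[[0,0,0],[0,0,0],-1],[[0,0,0],[0,0,0],-1],[[0,0,0],[0,0,0],-1]]'
```

```text
time: 5.1
eef_pos: [515.4, -336.1, 94.3]
tool_rot: [[-0.035, 0.999, 0.0], [0.999, 0.035, -0.0], [-0.0, 0.0, -1.0]]
wrist_force: [-0.8, -0.5, 0.3]
gripper_width: 0.108
finger_force: 60.1
```

```bash
python3 -m handwheel '[[[0,0,-2],[0,0,0],-1],[[0,0,-6],[0,0,0],-1],[[0,0,-10.5],[0,0,0],-1],[[4,-0.2,-13.5],[0,0,0],-1],[[9,-0.4,-13.5],[0,0,-0.014],-1],[[14,-0.6,-13.5],[0,0,-0.014],-1],[[19,-0.7,-13.5],[0,0,-0.014],-1],[[24,-0.8,-13.5],[0,0,-0.014],-1],[[29,-1,-13.5],[0,0,-0.014],-1],[[34,-1.2,-13.5],[0,0,-0.014],-1],[[39,-1.4,-13.5],[0,0,-0.014],-1],[[43,-1.5,-13.5],[0,0,-0.014],-1]]'; python3 -m handwheel '[[[4,-0.1,0],[0,0,0],-1],[[6.2,-0.1,0],[0,0,0],-1],[[6.7,-0.1,0],[0,0,0],-1],[[6.7,-0.1,0],[0,0,0],-1],[[6.7,-0.1,0],[0,0,0],-1]]'
python3 - <<'E'
from h import *
s,d=snap('wrist','wheld'); f=d['frame']
print(s['eef_pos'],s['tool_rot'].round(3).tolist(),s['wrist_force'].round(2))
cv2.imwrite('pics/crop5.png',cv2.convertScaleAbs(cv2.resize(f[100:400,200:460],None,fx=2,fy=2,interpolation=0),alpha=1.2))
E
```

```text
time: 6.3
eef_pos: [484.4, 95.9, 228.9]
tool_rot: [[-0.05, 0.999, -0.001], [0.999, 0.05, 0.001], [0.001, -0.001, -1.0]]
wrist_force: [0.3, -0.8, -1.2]
gripper_width: 0.11
finger_force: 59.7
time: 6.8
eef_pos: [481.1, 159.2, 229.0]
tool_rot: [[-0.048, 0.999, -0.001], [0.999, 0.048, -0.001], [-0.001, -0.001, -1.0]]
wrist_force: [-0.5, 0.5, -2.3]
gripper_width: 0.103
finger_force: 59.8
[481.14147554 159.23605981 228.95336172] [[-0.048, 0.999, -0.001], [0.999, 0.048, -0.001], [-0.001, -0.001, -1.0]] [-0.5   0.49 -2.33]
```

View pics/crop5.png

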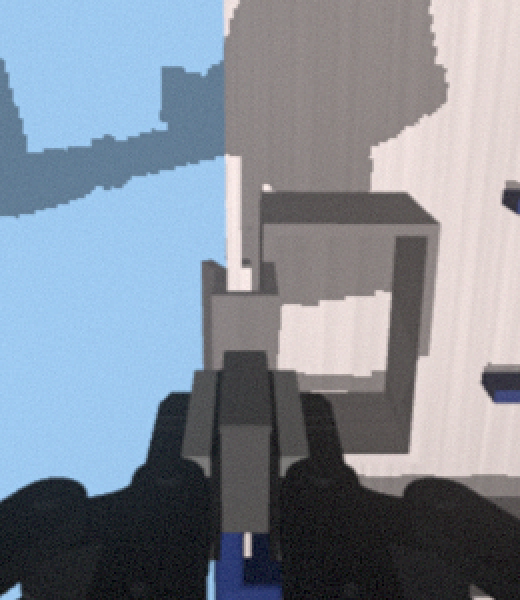

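```bash
python3 - <<'E'
from h import *
s,d=load('wheld')
q=lambda u,v,z: onz(s,d,(200+u/2,100+v/2),z).round(1)
dz=229-94.5
print('tab corners',[q(*p,99+dz).tolist() for p in [(219,425),(271,425),(268,531),(220,531)]])
print('bridge +y edge',[q(*p,65+dz).tolist() for p in [(211,293),(279,293)]], 'back basket edge +y z40',[q(*p,40+dz).tolist() for p in [(262,223),(439,223),(410,452)]])
f=d['frame']
for r in range(222,240,2): print(r,f[r,308:334].mean(1).astype(int))
print('mark',q(247,263,80))
E
```

```text
tab corners [[477.1, 172.4, 233.5], [486.6, 172.8, 233.5], [487.4, 149.6, 233.5], [478.1, 149.1, 233.5]]
bridge +y edge [[473.7, 185.4, 199.5], [488.8, 186.1, 199.5]] back basket edge +y z40 [[485.1, 195.6, 174.5], [529.8, 197.7, 174.5], [530.5, 131.0, 174.5]]
222 [166 166 167 164 160 171 191 192 198 196 189 192 166 111 106 106 108 109
 111 112 107  94  68  90 111 112]
224 [167 166 165 162 162 170 190 193 196 194 193 193 168 115 106 110 112 108
 110 109 110  95  69  93 112 112]
226 [166 165 166 167 165 168 192 191 194 197 190 192 168 113 110 111 108 110
 104 115 108  93  73  93 113 110]
228 [169 164 168 165 149 161 195 192 196 194 194 194 169 114 110 110 114 109
 107 111 109  92  72  91 112 111]
230 [158 163 168 168 166 176 193 191 194 193 192 190 161  84  71  77  77  98
 107 108 113  91  67  86 102 107]
232 [ 82 105 129 154 171 181 194 194 193 197 191 191 162 103  92  98  99  98
 107 108 112  94  67  63  73  71]
234 [ 77  73  74  75  92 138 182 192 193 195 191 191 187 179 182 183 181 157
 111 111 106  94  65  65  71  72]
236 [ 70  73  72  71  73 125 180 192 192 194 188 193 197 198 196 201 198 170
 112 108 110  95  65  66  71  71]
238 [ 70  71  73  65  77 127 177 191 190 194 192 189 194 197 196 199 197 170
 110 109 113  95  69  67  69  69]
mark [483.6 154.4  80. ]
```

The held holder's centre is at (482.4, 161.1). The rim and notch centre is at (482.5, 161.8). I'll shift 0.7 mm along y and descend, slowly near the rim.

```bash
python3 -m handwheel '[[[0.07,0,1.5],[0,0,0],-1],[[0.07,0,3.2],[0,0,0],-1],[[0.07,0,4.6],[0,0,0],-1],[[0.07,0,5.2],[0,0,0],-1],[[0.07,0,5.6],[0,0,0],-1],[[0.07,0,6],[0,0,0],-1],[[0.07,0,6.4],[0,0,0],-1],[[0.07,0,6.8],[0,0,0],-1],[[0.07,0,7.2],[0,0,0],-1],[[0.07,0,7.6],[0,0,0],-1],[[0.07,0,8],[0,0,0],-1],[[0.07,0,8.3],[0,0,0],-1]]'; python3 -m handwheel '[[[0,0,0.1],[0,0,0],-1],[[0,0,0.2],[0,0,0],-1],[[0,0,0.3],[0,0,0],-1],[[0,0,0.4],[0,0,0],-1],[[0,0,0.5],[0,0,0],-1],[[0,0,0.6],[0,0,0],-1],[[0,0,0.7],[0,0,0],-1],[[0,0,0.8],[0,0,0],-1],[[0,0,0.9],[0,0,0],-1],[[0,0,1.0],[0,0,0],-1],[[0,0,1.1],[0,0,0],-1],[[0,0,1.2],[0,0,0],-1]]'
```

```text
time: 8.05
eef_pos: [481.0, 160.8, 145.8]
tool_rot: [[-0.049, 0.999, -0.0], [0.999, 0.049, -0.0], [-0.0, -0.0, -1.0]]
wrist_force: [0.2, 0.3, -2.0]
gripper_width: 0.108
finger_force: 59.7
time: 9.25
eef_pos: [481.1, 160.8, 134.2]
tool_rot: [[-0.049, 0.999, -0.0], [0.999, 0.049, -0.0], [-0.0, -0.0, -1.0]]
wrist_force: [0.3, -0.3, -2.4]
gripper_width: 0.106
finger_force: 59.7
```

```bash
python3 -m handwheel '[[[0,0,0.1],[0,0,0],-1],[[0,0,0.2],[0,0,0],-1],[[0,0,0.3],[0,0,0],-1],[[0,0,0.4],[0,0,0],-1],[[0,0,0.5],[0,0,0],-1],[[0,0,0.6],[0,0,0],-1],[[0,0,0.7],[0,0,0],-1],[[0,0,0.8],[0,0,0],-1],[[0,0,0.9],[0,0,0],-1],[[0,0,1.0],[0,0,0],-1],[[0,0,1.1],[0,0,0],-1],[[0,0,1.2],[0,0,0],-1]]';  python3 -m handwheel '[[[0,0,0.1],[0,0,0],-1],[[0,0,0.2],[0,0,0],-1],[[0,0,0.3],[0,0,0],-1],[[0,0,0.4],[0,0,0],-1]]'
```

```text
time: 10.45
eef_pos: [481.1, 160.8, 122.2]
tool_rot: [[-0.049, 0.999, -0.0], [0.999, 0.049, -0.0], [-0.0, -0.0, -1.0]]
wrist_force: [-0.4, -0.9, -2.0]
gripper_width: 0.105
finger_force: 59.7
time: 10.85
eef_pos: [481.1, 160.8, 118.2]
tool_rot: [[-0.049, 0.999, -0.0], [0.999, 0.049, -0.0], [-0.0, -0.0, -1.0]]
wrist_force: [0.1, -1.0, -1.0]
gripper_width: 0.111
finger_force: 59.7
```

```bash
python3 -m handwheel '[[[0,0,0.1],[0,0,0],-1],[[0,0,0.15],[0,0,0],-1]]';  python3 -m handwheel '[[[0,0,0.1],[0,0,0],-1]]'
```

```text
time: 11.05
eef_pos: [481.0, 160.8, 116.6]
tool_rot: [[-0.049, 0.999, -0.0], [0.999, 0.049, -0.0], [-0.0, -0.0, -1.0]]
wrist_force: [0.2, -0.3, -1.9]
gripper_width: 0.109
finger_force: 59.7
time: 11.15
eef_pos: [481.1, 160.8, 115.8]
tool_rot: [[-0.049, 0.999, 0.0], [0.999, 0.049, 0.0], [0.0, 0.0, -1.0]]
wrist_force: [-1.0, 0.2, -2.9]
gripper_width: 0.109
finger_force: 59.7
```

```bash
python3 -m handwheel '[[[0,0,0.1],[0,0,0],-1],[[0,0,0.2],[0,0,0],-1]]';  python3 -m handwheel '[[[0,0,0.1],[0,0,0],-1]]'; python3 -m handwheel '[[[0,0,0.05],[0,0,0],-1]]'
```

```text
time: 11.35
eef_pos: [481.1, 160.9, 113.7]
tool_rot: [[-0.049, 0.999, 0.0], [0.999, 0.049, 0.0], [0.0, 0.0, -1.0]]
wrist_force: [-0.8, 0.6, -1.6]
gripper_width: 0.107
finger_force: 59.7
time: 11.45
eef_pos: [481.0, 160.8, 112.7]
tool_rot: [[-0.049, 0.999, -0.0], [0.999, 0.049, -0.0], [-0.0, -0.0, -1.0]]
wrist_force: [0.5, 0.2, -1.7]
gripper_width: 0.106
finger_force: 59.7
time: 11.55
eef_pos: [481.1, 160.8, 112.3]
tool_rot: [[-0.049, 0.999, -0.0], [0.999, 0.049, -0.0], [-0.0, -0.0, -1.0]]
wrist_force: [-1.2, -1.5, 0.1]
gripper_width: 0.109
finger_force: 60.1
```

```bash
python3 -m handwheel '[[[0,0,0.05],[0,0,0],-1],[[0,0,0.05],[0,0,0],-1]]'
```

```text
time: 11.75
eef_pos: [481.1, 160.9, 112.2]
tool_rot: [[-0.049, 0.999, 0.0], [0.999, 0.049, 0.0], [0.0, 0.0, -1.0]]
wrist_force: [-1.4, -0.1, 0.4]
gripper_width: 0.106
finger_force: 60.3
```

```bash
python3 -m handwheel '[[[0,0,0.06],[0,0,0],-1],[[0,0,0.06],[0,0,0],-1]]'
```

```text
time: 11.95
eef_pos: [481.3, 160.9, 112.2]
tool_rot: [[-0.049, 0.999, 0.001], [0.999, 0.049, 0.0], [0.0, 0.001, -1.0]]
wrist_force: [-2.4, -0.6, 5.6]
gripper_width: 0.106
finger_force: 60.9
```

Firm contact at z 112.2 with only about 7 N matches the predicted home height of about 112.5. Riding on the rim would have stopped the tool at about 118.5. I'll relieve the press, release and back out.

```bash
python3 -m handwheel '[[[0,0,-0.1],[0,0,0],-1],[[0,0,-0.1],[0,0,0],-1]]'; python3 -m handwheel '[[[0,0,0],[0,0,0],-0.6],[[0,0,0],[0,0,0],-0.4],[[0,0,0],[0,0,0],-0.2],[[0,0,0],[0,0,0],0],[[0,0,0],[0,0,0],0.2],[[0,0,0],[0,0,0],0.2],[[0,0,0],[0,0,0],0.2]]'
```

```text
time: 12.15
eef_pos: [481.2, 160.9, 112.2]
tool_rot: [[-0.049, 0.999, 0.0], [0.999, 0.049, 0.0], [0.0, 0.0, -1.0]]
wrist_force: [-0.2, -0.5, 1.2]
gripper_width: 0.105
finger_force: 60.3
time: 12.85
eef_pos: [481.1, 160.8, 112.2]
tool_rot: [[-0.049, 0.999, 0.0], [0.999, 0.049, -0.0], [-0.0, 0.0, -1.0]]
wrist_force: [0.6, 0.2, 0.8]
gripper_width: 0.602
finger_force: 0.0
```

```bash
python3 -m handwheel '[[[0,0,-0.5],[0,0,0],0.2],[[0,0,-1.5],[0,0,0],0.2],[[0,0,-3],[0,0,0],0.2],[[0,0,-5],[0,0,0],0.2],[[0,0,-7],[0,0,0],0.2],[[0,0,-9],[0,0,0],0.2],[[0,0,-11],[0,0,0],0.2],[[0,0,-11],[0,0,0],0.2],[[0,0,-11],[0,0,0],0.2]]'
python3 - <<'E'
from h import *
s,d=snap('wrist','wend'); f=d['frame']; print(s['eef_pos'])
s2,d2=snap('side','send')
a=cv2.resize(f[60:420,180:480],(500,600)); b=cv2.resize(d2['frame'][170:270,220:270],(300,600),interpolation=0)
cv2.imwrite('pics/crop6.png',cv2.convertScaleAbs(np.hstack([a,b]),alpha=1.2))
E
```

```text
time: 13.75
eef_pos: [481.3, 160.9, 223.0]
tool_rot: [[-0.049, 0.999, 0.002], [0.999, 0.049, 0.0], [0.0, 0.002, -1.0]]
wrist_force: [-0.2, 0.3, -0.4]
gripper_width: 0.597
finger_force: 0.0
[481.33857985 160.91884107 223.04156865]
```

View pics/crop6.png

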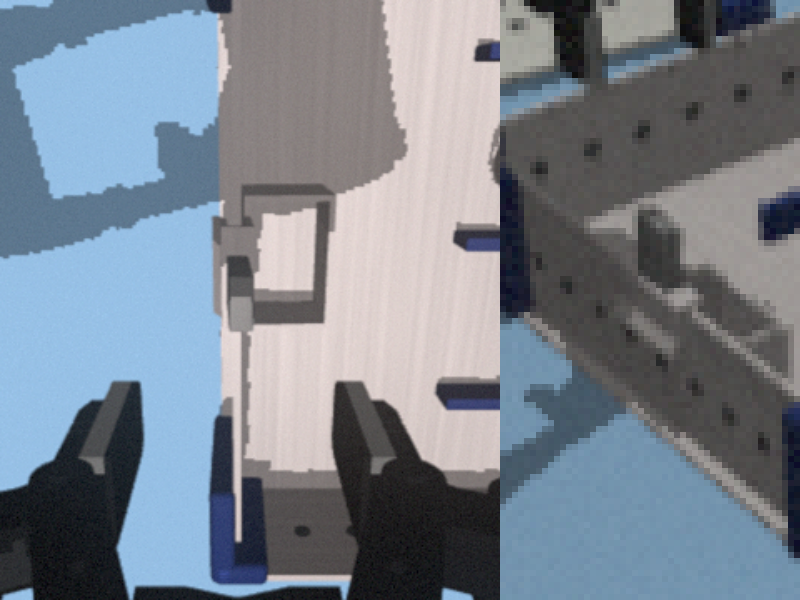

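The holder hangs inside the tray with its lip over the near wall; its tab is at left crop (240,300) and right crop (655,240). One quick numeric check of the tab's height before handing in.

```bash
python3 - <<'E'
from h import *
s,d=load('wend'); s2,d2=load('send')
# tab top-face centre: wrist crop (240,308); side crop (655,212)
uv=(180+240*.6,60+308*.6)
for z in (105,111,117,123,129): X=onz(s,d,uv,z); print(z,X.round(1),proj(s2,d2,X).round(1))
print('seen',220+155/6,170+212/6, 'tab bottom on bridge z=83', proj(s2,d2,[481,161,83]).round(1))
E
```

```text
105 [484.4 156.2 105. ] [247.  209.6]
111 [484.2 158.4 111. ] [246.4 207.4]
117 [484.1 160.6 117. ] [245.8 205.3]
123 [483.9 162.7 123. ] [245.2 203.1]
129 [483.8 164.9 129. ] [244.6 200.9]
seen 245.83333333333334 205.33333333333334 tab bottom on bridge z=83 [245.6 215.8]
```

The tab top triangulates to z = 117, which is exactly the fully-home height. Handing in.

```bash
python3 -c "
from bench import env; print(env.sign_off())"
```

```text
the job is handed in; nothing more can be done
None
```

The lipped basket hangs inside the tray on the near wall, tongue in the notch and lip fully home (tab top measured at z = 117 mm, as it should be); contact stayed under about 10 N at the readings, nothing else was moved, and the job was handed in at about 14 s.

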